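Shut the colour boxes at the painter's bench

ROBOT

A 6-joint arm with a two-finger parallel gripper is mounted at the origin on the work surface. World frame = base frame: x ahead of the robot, y to its left, z up, the work surface at z = 0. Lengths are in m, angles in rad, forces in N, time in s.
With the tool pointing down it reaches from about 0.3 to 0.85 m from the base axis. Payload 4.2 kg.
Tool frame: the origin (TCP) lies at the very end of the fingers, on their centre line; the grasp point (between the pads) lies 19 mm behind it; z points along the fingers, y is the line along which they close (so a half turn about z gives the same grasp; the last joint's range is limited). The gripper opens to 91 mm and grips with 3 to 60 N. Pads are 32 mm wide; open, the fingers measure 118 mm over their backs; the gripper's body (76 mm by 178 mm) begins 60 mm behind the grasp point.
Start: joints at [-1.352, 0.32, 1.565, -0, 1.257, -0.02], TCP at [0.136, -0.559, 0.214] pointing down, gripper open.
Joint ranges: [-3.11, 3.11], [-0.84, 2.01], [0.21, 2.61], [-1.34, 4.49], [0.05, 2.63], [-2.56, 2.56]. Speed limits (rad/s): [2.57, 2.57, 3.14, 3.14, 3.14, 3.14].

INTERFACE

Orientations are given as a unit quaternion [w, x, y, z].
In Python, from cell import arm, optics gives the robot as it stands. The module is installed in compiled form; this text tells all that it offers.
- The arm moves only by the shell command python3 -m creep 'ROWS' [FORCE]. ROWS is text: rows parted by semicolons, each of 7 numbers parted by spaces: the shift along the tool's x, y, z in cm, then the turn, a rotation vector about the tool's x, y, z in rad, then the opening, from -1 (shut) to 1 (fully open). A call has 1 to 8 rows; each row shifts and turns the commanded pose from where the row before left it, along the tool's axes as they then stand; what a row does not reach is not made up. A row lasts 1/10 s, in which the tool goes at most 50 mm and 8.59 degrees, less where a joint would pass 70% of its speed; a pose out of reach is approached as far as the arm can. A call with a gripper value outside its range is refused whole. The fingers move at their own pace and stop on an object; FORCE is the grip in N (left out, the last holds). Time passes only in rows, so rows that do not move let the fingers close. It gives the time, the measured TCP pose, the force, the opening and the grip force at its end, in the units of the state.
- arm.get_obs(): the state, without advancing time (a new reading comes with each control period).
- optics.snapshot(name): name is "scene" or "top"; returns a dict with "pixels" (420x560x3 uint8, red, green, blue), "z_map" (420x560 float32, m along the optical axis (not along the pixel's ray), 0 where there is no reading), "camera_matrix" (3x3 intrinsics, pixels), "rvec" (rotation vector, rad) and "tvec" (3), from world to camera coordinates, as OpenCV has them. Camera axes: x right, y down, z forward; pixel columns grow to the right and rows downward; lengths in m; the calibration is good to about 2 mm. A picture is of the moment at which its call begins.
- arm.sign_off(): hands the job in; it is judged then, once.
Trained networks look in a picture, given as the dict that the camera call returned (one of the last four; its "shot" number tells which), for a name from the list of things; names that differ only in an ending like _2 or _b are one class to them, and where a whole thing is asked for, a point or a joint stands for the part that bears it (a point fixed in the world has none). Each returns a list of dicts, best first, with "confidence" (0 to 1); they miss things now and then, are a little off and sometimes report something else, mostly with a low value. They report only what shows in the picture. A call takes as long as a camera call. They do not tell look-alikes from the thing itself.
- optics.search_frame(picture, thing): "position" ([x, y, z] in m, in the coordinates of the camera as it stood for that picture, good to about 4 mm: the middle of the surface that is visible of it).
- optics.masks_of(picture, thing): "region" (420x560 bool, what is visible of it).
- optics.spot_point(picture, thing): "position" ([x, y, z] in m, in the coordinates of the camera as it stood for that picture, good to about 4 mm: a listed point, or the origin of a listed thing).
The state is a dict: "clock": time; "joints": joint angles; "qvel": joint speeds; "effort": joint torques, N m; "position": TCP position; "tcp_rot": TCP orientation; "ft_force": force on the tool from outside, world axes, zero at the start; "moment": the same for the moment, N m; "finger_gap": opening from 0.0 (shut) to 1.0 (fully open); "grasp_force": force on a finger pad.
Only numpy, scipy, OpenCV 4.12 (cv2) and the standard library are available. Lean on these libraries where they do the work, as an engineer would, in place of code of your own. Each camera call takes 0.05 s, during which the arm holds its last target. There are 200 camera calls.

TASK

Close up the three flip-top colour boxes: lift the flat brush off the box it lies across and lay it flat inside the steel tray, and slide the pan that sticks out of its box fully home against the back wall. Press all three covers down until they click and stay shut by themselves, and leave the carved figure, jar, cup, sanding block and wood offcut near them where they stand.

Things in the scene. Friction and masses are not known exactly. Their poses are not given: they have to be found in the camera images.
- box_a: dark wooden colour box fixed to the bench, 104 (x) x 84 (y) x 36 high; origin at centre of underside, open front faces its -x. Floor 5 thick, side walls 8 thick (68 between them, tops at z=36), back wall's inner face at x=+44, no front wall. Hinge line of its cover: along y at x=+48, z=38. This box holds the loose pan.
- box_b: dark wooden colour box fixed to the bench, 104 (x) x 84 (y) x 36 high; origin at centre of underside, open front faces its -x. Floor 5 thick, side walls 8 thick (68 between them, tops at z=36), back wall's inner face at x=+44, no front wall. Hinge line of its cover: along y at x=+48, z=38. The brush lies across its side walls; a like pan is home inside, fixed.
- box_c: dark wooden colour box fixed to the bench, 104 (x) x 84 (y) x 36 high; origin at centre of underside, open front faces its -x. Floor 5 thick, side walls 8 thick (68 between them, tops at z=36), back wall's inner face at x=+44, no front wall. Hinge line of its cover: along y at x=+48, z=38. A like pan is home inside, fixed.
- cover_a (a joint): metal cover of box_a: angle t in rad, 0 = shut, grows as it opens up about its far-side (+x) hinge. Point at d mm from the hinge: box x=48-d*cos(t), z=38+d*sin(t). Sprung open: let go early, it lifts to about 0.5. A catch resists over the last 0.12 rad; pressing near the lip takes 6 to 12 N, then it clicks and stays at 0 to 0.02.
- cover_b (a joint): metal cover of box_b: angle t in rad, 0 = shut, grows as it opens up about its far-side (+x) hinge. Point at d mm from the hinge: box x=48-d*cos(t), z=38+d*sin(t). Sprung open: let go early, it lifts to about 0.5. A catch resists over the last 0.12 rad; pressing near the lip takes 6 to 12 N, then it clicks and stays at 0 to 0.02.
- cover_c (a joint): metal cover of box_c: angle t in rad, 0 = shut, grows as it opens up about its far-side (+x) hinge. Point at d mm from the hinge: box x=48-d*cos(t), z=38+d*sin(t). Sprung open: let go early, it lifts to about 0.5. A catch resists over the last 0.12 rad; pressing near the lip takes 6 to 12 N, then it clicks and stays at 0 to 0.02.
- cover_a_lip (a point): point on the top face of the cover of box_a, mid width, 80 from the hinge: a good place to press. The cover plate is 84 wide, 4 thick and ends 94 from the hinge, with an 18 deep flange under its free edge that drops in just ahead of the pan
- cover_b_lip (a point): point on the top face of the cover of box_b, mid width, 80 from the hinge: a good place to press. The cover plate is 84 wide, 4 thick and ends 94 from the hinge, with an 18 deep flange under its free edge that drops in just ahead of the pan
- cover_c_lip (a point): point on the top face of the cover of box_c, mid width, 80 from the hinge: a good place to press. The cover plate is 84 wide, 4 thick and ends 94 from the hinge, with an 18 deep flange under its free edge that drops in just ahead of the pan
- pan: white pan with a dry colour cake, 76 (x) x 60 (y) x 26 high, 0.18 kg, loose on the floor of box_a, sticking out of its front; origin at centre of the 76x60 underside. A flat tab in front ends in an upright tongue 30 wide, 24 high, outer face at pan x=-73. Home: back meets the back wall, origin at box x=+6, z=5, tongue 15 outside the box
- brush: flat brush lying across box_b near the box's front, 185 long (its x), 0.035 kg; origin at the underside, near its balance point. Wooden handle 14 wide x 8 thick from x=-35 to +95, then a ferrule and hair 20 wide to x=-90. The handle overhangs the box on its +y side by about 70
- brush_butt (a point): centre of the brush's handle end (x=+95 of the brush, 4 above its underside)
- brush_hair (a point): centre of the brush's hair end (x=-90 of the brush, 4 above its underside)
- tray: shallow open steel tray fixed on the bench, outside 95 (x) x 245 (y) x 22 high, walls and floor 4 thick; origin at the centre of its underside
- figure2: carved seated wooden figure with pointed crown, about 90 dia x 165 high mm, bystander; origin at centre of its underside
- jar: small glass jar with white cap, 38 dia x 48 high mm, bystander; origin at centre of its underside
- sandblock: cork sanding block 35x60x25 mm, bystander; origin at centre of its underside
- cup: open terracotta cup, 54 dia x 60 high mm, bystander; origin at centre of its underside
- offcut: flat wood offcut 50x100x20 mm, bystander; origin at centre of its underside
Not all that is in view belongs to the job. Of the things that look like the brush, the smaller one is meant.

How it is judged:
At the end, for the whole second after the job is handed in: All three covers stay shut by themselves (below 0.04 rad); pan in box_a within 6 mm of the back wall; both brush ends inside the tray's walls, within 18 mm of its underside, at rest; figure, jar, cup, sanding block and offcut moved by no more than 25 mm (value of joint each of cover_a, cover_b, cover_c below 0.04 rad and x of pan in the frame of box_a above 0 m and z of pan in the frame of box_a below 0.012 m and y of pan in the frame of box_a between -0.01 and 0.01 m and x of brush_butt in the frame of tray between -0.0435 and 0.0435 m and y of brush_butt in the frame of tray between -0.1185 and 0.1185 m and z of each of brush_butt, brush_hair in the frame of tray below 0.018 m and x of brush_hair in the frame of tray between -0.0435 and 0.0435 m and y of brush_hair in the frame of tray between -0.1185 and 0.1185 m and linear speed of each of brush, pan below 0.02 m/s); the robot touches nothing.
It fails at once if the carved figure, jar, cup, sanding block or offcut was moved more than 25 mm (distance of any of figure2, jar, sandblock, cup, offcut from where it was at the start of the episode above 0.025 m).
It also fails if it takes over 72 s, if anything falls off the work surface, if the arm or the gripper's body presses on something with over 40 N, if the wrist force passes 120 N, or if a joint passes its speed limit or range.

## Working session

There is one attempt and no reset: what is moved stays moved. The work goes in short steps, Python scripts to look and compute and a shell command to move; the robot and the scene stay as the last step left them, time stands still between calls to the robot, and variables do not carry over. Pictures are saved under pics/ and viewed, at most 10 in all, crops included, and the job is handed in when it is done.

```bash
mkdir -p pics
cat > h.py <<'E'
import numpy as np, cv2
from cell import arm, optics
def w(p,s):
    R=cv2.Rodrigues(np.array(s["rvec"],float))[0]; return R.T@(np.array(p)-np.array(s["tvec"]).ravel())
def pix(p,s):
    return cv2.projectPoints(np.array([p],float),np.array(s["rvec"],float),np.array(s["tvec"],float),s["camera_matrix"],None)[0].ravel()
def cloud(s):
    K=s["camera_matrix"];z=s["z_map"];v,u=np.mgrid[:420,:560]
    P=np.stack([(u-K[0,2])/K[0,0]*z,(v-K[1,2])/K[1,1]*z,z],-1)
    R=cv2.Rodrigues(np.array(s["rvec"],float))[0]; Q=(P-np.array(s["tvec"]).ravel())@R; Q[z==0]=np.nan; return Q
E
python3 - <<'E'
from h import *
for n in ["scene","top"]:
    s=optics.snapshot(n); cv2.imwrite(f"pics/{n}0.png",s["pixels"][:,:,::-1]); np.save(f"{n}0.npy",cloud(s))
    for t in ["box_a","cover_a_lip","pan","brush","brush_butt","brush_hair","tray","figure2","jar","sandblock","cup","offcut"]:
        print(n,t,[(round(d["confidence"],2),w(d["position"],s).round(3).tolist(),pix(w(d["position"],s),s).round().tolist()) for d in optics.spot_point(s,t)])
o=arm.get_obs();print(o)
E
```

```text
scene box_a [(0.97, [0.636, 0.054, -0.0], [235.0, 264.0]), (0.95, [0.586, -0.151, -0.0], [214.0, 211.0]), (0.83, [0.634, 0.271, -0.003], [288.0, 327.0])]
scene cover_a_lip [(0.95, [0.576, -0.153, 0.087], [214.0, 182.0])]
scene pan [(0.83, [0.567, -0.148, -0.0], [221.0, 209.0])]
scene brush [(0.87, [0.248, 0.321, -0.005], [439.0, 265.0]), (0.65, [0.602, 0.072, 0.036], [250.0, 251.0])]
scene brush_butt [(0.84, [0.314, 0.214, 0.006], [386.0, 247.0]), (0.61, [0.605, 0.168, 0.037], [272.0, 276.0])]
scene brush_hair [(0.92, [0.182, 0.42, 0.006], [496.0, 276.0])]
scene tray [(0.89, [0.455, -0.364, -0.002], [221.0, 162.0])]
scene figure2 [(0.74, [0.532, 0.474, -0.001], [397.0, 377.0])]
scene jar [(0.69, [0.388, 0.177, -0.0], [351.0, 252.0]), (0.27, [0.529, 0.475, 0.004], [400.0, 375.0])]
scene sandblock [(0.72, [0.382, -0.056, 0.008], [297.0, 200.0])]
scene cup [(0.66, [0.746, 0.147, -0.003], [210.0, 311.0])]
scene offcut [(0.64, [0.739, -0.034, 0.006], [177.0, 257.0])]
top box_a [(0.93, [0.588, -0.151, -0.002], [339.0, 184.0]), (0.91, [0.637, 0.048, -0.0], [278.0, 171.0]), (0.85, [0.628, 0.
[... 1075 characters left out ...]
3, 'joints': array([-1.35201245e+00,  3.19608556e-01,  1.56444765e+00,  2.64912350e-05,
        1.25740841e+00, -2.00031085e-02]), 'qvel': array([ 9.80137633e-04, -1.71826712e-03,  1.99137627e-03, -1.17406384e-03,
        1.13543656e-05, -2.88489083e-04]), 'effort': array([-3.16505553e-03, -4.12368965e+01, -2.32234150e+01,  7.22904503e-02,
        3.75886203e-02, -9.93160199e-06]), 'position': array([ 0.13601719, -0.55872139,  0.21399139]), 'tcp_rot': array([6.24527263e-05, 9.92881544e-01, 1.19105985e-01, 1.88909614e-05]), 'ft_force': array([ 0.15001651,  0.12670205, -0.07706776]), 'moment': array([ 0.01098649, -0.01188089, -0.00967666]), 'grasp_force': 0.0, 'finger_gap': 1.0022162480278203}
```

View pics/scene0.png

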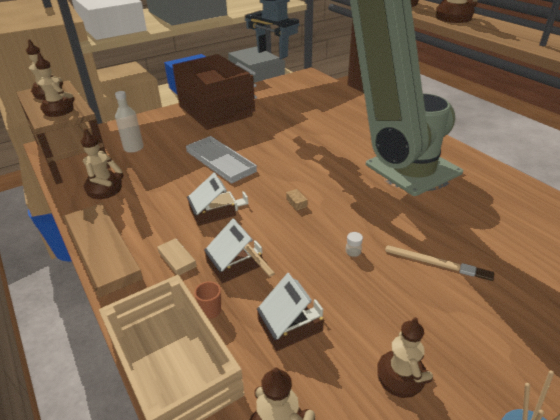

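View pics/top0.png

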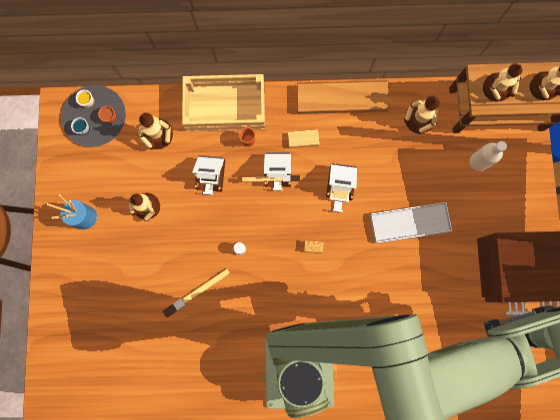

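Run:
```python
import cv2
i=cv2.imread("pics/scene0.png")[165:345,170:330]; j=cv2.imread("pics/top0.png")[150:240,195:425]
cv2.imwrite("pics/crop_s.png",cv2.resize(i,None,fx=3.3,fy=3.3,interpolation=2)); cv2.imwrite("pics/crop_t.png",cv2.resize(j,None,fx=3.4,fy=3.4,interpolation=2))
```

```text
(no output)
```

View pics/crop_t.png

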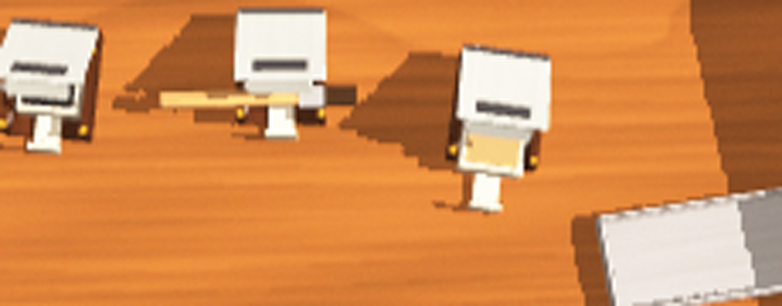

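View pics/crop_s.png

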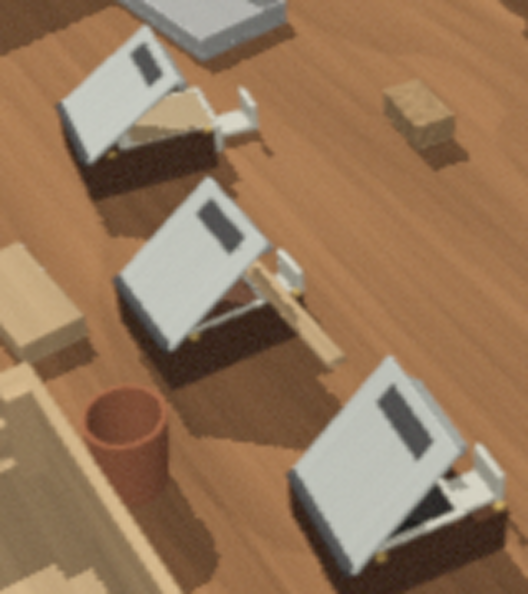

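The brush look-alikes are a large brush on the bench at scene (439,265) and top (195,295), and a smaller one across box_b at scene (262,258) and top (270,179). I choose the smaller one, and the crop shows its handle overhanging box_b on the +y side. The pan sticks out of the rightmost box in the top view at (339,184), so that is box_a. The tray is at top (410,222). Next I'll measure the yaws.

Run:
```python
from h import *
S={n:optics.snapshot(n) for n in ["top","scene"]}; C={n:cloud(S[n]) for n in S}
ctr={'a':(.587,-.151),'b':(.637,.051),'c':(.631,.271)}
for k,c in ctr.items():
    Q=[]
    for n in S:
        P=C[n]; rgb=S[n]["pixels"].astype(int)
        m=(abs(P[...,0]-c[0])<.085)&(abs(P[...,1]-c[1])<.075)&(P[...,2]>.045)&(P[...,2]<.15)&(rgb.max(-1)-rgb.min(-1)<45)
        q=P[m]
        for _ in range(4):
            g=q.mean(0); nrm=np.linalg.svd(q-g,full_matrices=False)[2][2]; q=q[abs((q-g)@nrm)<.006]
        nrm*=np.sign(nrm[2]); t=np.arctan2(np.hypot(*nrm[:2]),nrm[2]); yaw=np.arctan2(-nrm[1],-nrm[0])
        ax=np.array([np.cos(yaw),np.sin(yaw)]); ay=np.array([-ax[1],ax[0]])
        a=(q[:,:2]-c)@ax; b=(q[:,:2]-c)@ay
        print(k,n,len(q),"t",t.round(3),"yaw",yaw.round(3),"x",np.percentile(a,[1,99]).round(3),"y",np.percentile(b,[1,99]).round(3),"z",np.percentile(q[:,2],[1,99]).round(3))
P=C["top"]
m=(abs(P[...,0]-.455)<.09)&(abs(P[...,1]+.37)<.16)&(P[...,2]>.014)&(P[...,2]<.03)
print("tray",m.sum(),cv2.minAreaRect((P[m][:,:2]*1000).astype(np.float32)))
# brush handle, tongue
m=(abs(P[...,0]-.603)<.03)&(P[...,1]>.1)&(P[...,1]<.18)&(P[...,2]>.025)&(P[...,2]<.06)
q=P[m];print("handle",len(q),np.median(q[:,2]),cv2.fitLine(q[:,:2].astype(np.float32),cv2.DIST_HUBER,0,.01,.01).ravel(),q[:,1].min(),q[:,1].max(),[np.median(q[abs(q[:,1]-y)<.008],0) for y in (.12,.135,.15)])
for n in S:
    P=C[n];m=(P[...,0]>.46)&(P[...,0]<.535)&(abs(P[...,1]+.17)<.05)&(P[...,2]>.018)&(P[...,2]<.05)
    q=P[m];print("tongue",n,len(q),q.min(0),q.max(0),np.median(q,0))
for d in optics.spot_point(S["top"],"pan")+optics.spot_point(S["scene"],"pan"): print(w(d["position"],S["top"]),w(d["position"],S["scene"]))
```

```text
a top 467 t 0.578 yaw 2.975 x [-0.05   0.026] y [-0.039  0.043] z [0.046 0.094]
a scene 652 t 0.608 yaw 2.977 x [-0.047  0.023] y [-0.042  0.042] z [0.046 0.094]
b top 426 t 0.598 yaw 3.102 x [-0.045  0.03 ] y [-0.04   0.041] z [0.046 0.096]
b scene 1051 t 0.635 yaw 3.125 x [-0.042  0.027] y [-0.043  0.04 ] z [0.046 0.095]
c top 370 t 0.749 yaw 3.024 x [-0.045  0.021] y [-0.038  0.042] z [0.046 0.106]
c scene 1554 t 0.787 yaw 3.029 x [-0.042  0.019] y [-0.042  0.041] z [0.046 0.105]
tray 333 ((469.17572021484375, -355.17645263671875), (126.51997375488281, 274.87835693359375), 7.474526882171631)
handle 80 0.043909090086572816 [0.00700488 0.99997544 0.60445815 0.1296949 ] 0.10247712766705393 0.16327139121901468 [array([0.60590767, 0.11853989, 0.04274289]), array([0.60403181, 0.13437699, 0.04473368]), array([0.604965  , 0.15032543, 0.04459804])]
tongue top 48 [ 0.49427914 -0.17271643  0.01870559] [ 0.53488746 -0.12396849  0.04002498] [ 0.52865028 -0.14712059  0.0279934 ]
tongue scene 42 [ 0.4965043  -0.17017614  0.01896401] [ 0.53479504 -0.12036341  0.03284961] [ 0.50183521 -0.13969894  0.0283121 ]
[0.62119645 0.26915016 0.09463865] [ 0.39809363 -0.52361401 -0.18899809]
[ 0.571664   -0.14989693  0.00587485] [ 0.03237262 -0.31609074 -0.2844715 ]
[0.45192573 0.20795083 0.50915924] [ 0.56628769 -0.15148618  0.00453971]
```

```bash
python3 -m creep '0 0 3 0 0 .134 -1;0 0 3 0 0 .134 -1;0 0 0 0 0 .135 -1;2 -4 0 0 0 0 -1;2 -4 0 0 0 0 -1;2 -4 0 0 0 0 -1;2 -4 0 0 0 0 -1;2 -4 0 0 0 0 -1' 20
cat > g.py <<'E'
import sys
from h import *
from scipy.spatial.transform import Rotation as R
# usage: g.py x y z yaw -> tool-axis shift (cm) after the turn, and turn about tool z
x,y,z,yaw=map(float,sys.argv[1:5]); o=arm.get_obs(); q=o["tcp_rot"]; r=R.from_quat(np.r_[q[1:],q[0]])
T=R.from_matrix(np.c_[[np.cos(yaw),np.sin(yaw),0],[np.sin(yaw),-np.cos(yaw),0],[0,0,-1]])
d=np.array([x,y,z])-o["position"]
print("t",round(o["clock"],2),"pos",o["position"].round(4),"turn",(r.inv()*T).as_rotvec().round(3),"shift_before_turn",(r.inv().apply(d)*100).round(2),"shift_after",(T.inv().apply(d)*100).round(2),"F",o["ft_force"].round(1),"q",o["joints"].round(2),"gap",round(o["finger_gap"],3))
E
python3 g.py .462 -.130 .10 -.166
```

```text
clock: 2.3
position: [0.2681, -0.3764, 0.1541]
tcp_rot: [0.0, 0.997, -0.082, 0.0]
ft_force: [-0.0, -0.9, 0.8]
finger_gap: 0.331
grasp_force: 0.0
t 2.3 pos [ 0.2681 -0.3764  0.1541] turn [ 0.    -0.001  0.001] shift_before_turn [ 15.08 -27.49   5.41] shift_after [ 15.05 -27.5    5.41] F [-0.  -0.9  0.8] q [-0.98  0.19  1.9   0.    1.04  0.76] gap 0.331
```

```bash
python3 -m creep '2.1 -4 .9 0 0 0 -1;2.1 -4 .9 0 0 0 -1;2.1 -4 .9 0 0 0 -1;2.1 -4 .9 0 0 0 -1;2.1 -4 .9 0 0 0 -1;2.2 -4 .9 0 0 0 -1;1.9 -3 0 0 0 0 -1;0 0 0 0 0 0 -1' >/dev/null; python3 g.py .462 -.130 .013 -.166
```

```text
t 3.1 pos [ 0.4583 -0.1327  0.0999] turn [-0.001 -0.002  0.007] shift_before_turn [ 0.31 -0.32  8.69] shift_after [ 0.32 -0.33  8.69] F [-0.9 -0.4  1.2] q [-0.31  0.28  1.95  0.    0.91  1.42] gap 0.007
```

Descend, then approach the tongue.

```bash
python3 -m creep '0 -.3 3.5 0 0 0 -1;0 0 3.2 0 0 0 -1;0 0 2 0 0 0 -1;1 0 0 0 0 0 -1;1 0 0 0 0 0 -1;1 0 0 0 0 0 -1;.7 0 0 0 0 0 -1;0 0 0 0 0 0 -1'; python3 -m creep '.4 0 0 0 0 0 -1;.4 0 0 0 0 0 -1;.2 0 0 0 0 0 -1;0 0 0 0 0 0 -1'
```

```text
clock: 3.9
position: [0.4947, -0.139, 0.0139]
tcp_rot: [0.0, 0.997, -0.082, 0.002]
ft_force: [0.1, 0.6, 0.3]
finger_gap: 0.004
grasp_force: 0.0
clock: 4.3
position: [0.5027, -0.14, 0.013]
tcp_rot: [0.0, 0.997, -0.082, 0.0]
ft_force: [0.2, 0.9, 0.1]
finger_gap: 0.008
grasp_force: 0.1
```

```bash
python3 g.py .507 -.138 .013 -.166
python3 - <<'E'
from h import *
for n in ["top","scene"]:
    s=optics.snapshot(n); P=cloud(s); print([w(d["position"],s).round(3) for d in optics.spot_point(s,"pan")])
    i=s["pixels"][:,:,::-1]; i=i[145:245,280:400] if n=="top" else i[140:250,160:300]
    cv2.imwrite(f"pics/p1{n}.png",cv2.resize(i,(480,390),interpolation=2))
a=cv2.imread("pics/p1top.png");b=cv2.imread("pics/p1scene.png");cv2.imwrite("pics/p1.png",cv2.resize(np.hstack([a,b]),(800,325)))
E
```

```text
t 4.3 pos [ 0.5027 -0.14    0.013 ] turn [ 0.    -0.     0.002] shift_before_turn [ 0.39 -0.27 -0.  ] shift_after [ 0.39 -0.27 -0.  ] F [0.2 0.9 0.1] q [-0.29  0.45  1.95 -0.    0.74  1.44] gap 0.008
[]
[array([ 0.592, -0.151,  0.004]), array([ 0.577, -0.151,  0.087])]
```

View pics/p1.png

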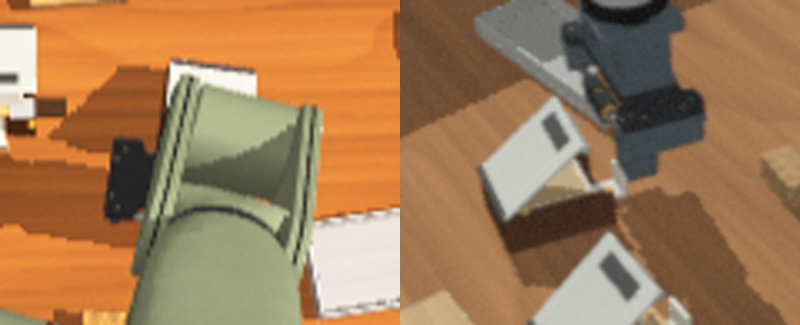

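The finger is on the tongue at (618,175) and the pan is almost home. I'll push on until the force rises.

```bash
python3 -m creep '.2 -.1 0 0 0 0 -1;.2 -.1 0 0 0 0 -1;.1 0 0 0 0 0 -1;0 0 0 0 0 0 -1'; python3 -m creep '.2 0 0 0 0 0 -1;.1 0 0 0 0 0 -1;0 0 0 0 0 0 -1'
```

```text
clock: 4.9
position: [0.5074, -0.1386, 0.0128]
tcp_rot: [-0.0, 0.997, -0.082, -0.0]
ft_force: [-2.1, 0.3, 0.4]
finger_gap: 0.005
grasp_force: 0.9
clock: 5.2
position: [0.5075, -0.1386, 0.0127]
tcp_rot: [-0.0, 0.997, -0.082, -0.003]
ft_force: [-8.0, 1.4, 5.8]
finger_gap: 0.005
grasp_force: 3.9
```

```bash
python3 -m creep '-1.5 0 0 0 0 0 -1;-1 0 -4 0 0 0 -1;0 0 -4.5 0 0 0 -1;0 0 -3 0 0 0 -1;2.5 0 0 0 0 0 -1;3 0 0 0 0 0 -1;2 0 0 0 0 0 -1;0 0 0 0 0 0 -1'; python3 g.py .560 -.147 .06 -.166
```

```text
clock: 6.0
position: [0.5631, -0.1481, 0.128]
tcp_rot: [0.0, 0.997, -0.082, 0.002]
ft_force: [-0.8, -0.4, -0.8]
finger_gap: 0.006
grasp_force: 0.0
t 6.0 pos [ 0.5631 -0.1481  0.128 ] turn [ 0.    -0.004  0.002] shift_before_turn [-0.35 -0.06  6.8 ] shift_after [-0.32 -0.06  6.8 ] F [-0.8 -0.4 -0.8] q [-0.28  0.39  1.68  0.    1.06  1.46] gap 0.006
```

```bash
python3 -m creep '-.3 0 3 0 0 0 -1;0 0 2 0 0 0 -1;0 0 1.5 0 0 0 -1;0 0 1 0 0 0 -1;0 0 .5 0 0 0 -1;0 0 .3 0 0 0 -1;0 0 .3 0 0 0 -1;0 0 0 0 0 0 -1'; python3 -m creep '0 0 .2 0 0 0 -1;0 0 .1 0 0 0 -1;0 0 0 0 0 0 -1'
```

```text
clock: 6.8
position: [0.5571, -0.147, 0.042]
tcp_rot: [0.0, 0.997, -0.082, 0.0]
ft_force: [-0.5, -0.3, 0.6]
finger_gap: 0.006
grasp_force: 0.0
clock: 7.1
position: [0.5578, -0.1472, 0.0401]
tcp_rot: [0.0, 0.997, -0.082, 0.001]
ft_force: [-0.6, -0.3, 6.1]
finger_gap: 0.004
grasp_force: 3.2
```

```bash
python3 -m creep '0 0 .2 0 0 0 -1;0 0 0 0 0 0 -1'; python3 -m creep '0 0 .2 0 0 0 -1;0 0 0 0 0 0 -1';python3 -m creep '0 0 -4 0 0 0 -1;0 0 -4 0 0 0 -1;0 0 -2 0 0 0 -1;0 0 0 0 0 0 .5' >/dev/null;python3 g.py .605 .135 .12 1.57
python3 - <<'E'
from h import *
s=optics.snapshot("scene");P=cloud(s)
d=P-np.array([.5894,-.152,0]);x=d[...,0]*.986-d[...,1]*.165;y=d[...,0]*.165+d[...,1]*.986
for lo in (-40,-20,0,20):
    m=(x*1000>lo)&(x*1000<lo+15)&(abs(y)<.03)&(P[...,2]<.1);print(lo,m.sum(),np.median(P[...,2][m]).round(4))
E
```

```text
clock: 7.3
position: [0.5578, -0.1472, 0.0398]
tcp_rot: [0.0, 0.997, -0.082, 0.001]
ft_force: [-4.6, 1.0, 17.2]
finger_gap: 0.005
grasp_force: 8.6
clock: 7.5
position: [0.5579, -0.1472, 0.0395]
tcp_rot: [0.0, 0.997, -0.082, 0.002]
ft_force: [-8.1, 2.0, 27.0]
finger_gap: 0.007
grasp_force: 13.8
t 7.9 pos [ 0.5595 -0.1477  0.1385] turn [ 0.008 -0.005 -1.734] shift_before_turn [ -0.15 -28.63   1.82] shift_after [28.27  4.53  1.85] F [-0.   0.3 -1.1] q [-0.28  0.38  1.68 -0.    1.08  1.46] gap 0.066
-40 75 0.0405
-20 80 0.0398
0 81 0.0397
20 78 0.0395
```

```bash
python3 -m creep '0 -4.5 0 0 0 0 .2;0 -5 0 0 0 0 .2;0 -5 0 0 0 0 .2;0 -5 0 0 0 0 .2;0 -5 0 0 0 0 .2;0 -4 0 0 0 0 .2;0 0 0 0 0 -.145 .2;0 0 0 0 0 -.145 .2' >/dev/null; python3 -m creep '0 0 0 0 0 -.145 .2;0 0 0 0 0 -.145 .2;0 0 0 0 0 -.145 .2;0 0 0 0 0 -.145 .2;0 0 0 0 0 -.145 .2;0 0 0 0 0 -.145 .2;0 0 0 0 0 -.145 .2;0 0 0 0 0 -.145 .2' >/dev/null;python3 -m creep '0 0 0 0 0 -.145 .2;0 0 0 0 0 -.14 .2;0 0 0 0 0 0 .2'; python3 g.py .6045 .135 .034 1.57
```

```text
clock: 9.85
position: [0.6026, 0.134, 0.1328]
tcp_rot: [-0.001, 0.707, 0.707, -0.001]
ft_force: [-0.5, 0.0, 0.3]
finger_gap: 0.6
grasp_force: 0.0
t 9.85 pos [0.6026 0.134  0.1328] turn [-0.003  0.001  0.001] shift_before_turn [0.11 0.22 9.87] shift_after [0.1  0.19 9.88] F [-0.5  0.   0.3] q [ 0.2   0.45  1.58 -0.    1.12  0.2 ] gap 0.6
```

```bash
python3 -m creep '.1 .2 4 0 0 0 .2;0 0 4 0 0 0 .2;0 0 1.9 0 0 0 .2;0 0 0 0 0 0 .2;0 0 0 0 0 0 -1;0 0 0 0 0 0 -1;0 0 0 0 0 0 -1;0 0 0 0 0 0 -1' 20; python3 -m creep '0 0 0 0 0 0 -1;0 0 0 0 0 0 -1'
```

```text
clock: 10.65
position: [0.6063, 0.1353, 0.0372]
tcp_rot: [0.001, 0.707, 0.707, 0.001]
ft_force: [0.1, 0.4, 0.1]
finger_gap: 0.28
grasp_force: 0.0
clock: 10.85
position: [0.6058, 0.1352, 0.0364]
tcp_rot: [0.0, 0.707, 0.707, 0.0]
ft_force: [-0.0, 0.3, 1.3]
finger_gap: 0.143
grasp_force: 20.0
```

```bash
python3 -m creep '0 0 -.4 0 0 0 -1;0 0 -.4 0 0 0 -1;0 -1.5 0 0 0 0 -1;0 -2.5 0 0 0 0 -1;0 -2.5 0 0 0 0 -1;0 -1 -2 0 0 0 -1;0 0 -4 0 0 0 -1;0 0 -4 0 0 0 -1'
python3 - <<'E'
from h import *
A=[]
s=optics.snapshot("top");P=cloud(s)
for n in (s,optics.snapshot("scene")):
    Q=cloud(n)
    for d in optics.masks_of(n,"tray")[:1]:
        q=Q[d["region"]]; q=q[~np.isnan(q[:,0])]; q=q[(q[:,2]>.016)&(q[:,2]<.028)]; print(d["confidence"],len(q),cv2.minAreaRect((q[:,:2]*1000).astype(np.float32)))
        q=Q[d["region"]]; q=q[~np.isnan(q[:,0])];print("all",cv2.minAreaRect((q[:,:2]*1000).astype(np.float32)))
    print([w(d["position"],n).round(3) for k in("tray","brush_butt","brush_hair") for d in optics.spot_point(n,k)])
E
python3 g.py .5 0 .15 1.57
```

```text
clock: 11.65
position: [0.5296, 0.1351, 0.1449]
tcp_rot: [-0.0, 0.707, 0.707, -0.001]
ft_force: [1.0, 1.0, -0.3]
finger_gap: 0.151
grasp_force: 20.0
0.64 258 ((455.5318603515625, -370.93304443359375), (95.2978286743164, 247.4141845703125), 7.301888942718506)
all ((455.6265563964844, -372.2952880859375), (95.64249420166016, 252.13235473632812), 7.232730865478516)
[array([ 0.457, -0.371, -0.   ]), array([ 0.744, -0.036, -0.003]), array([0.315, 0.211, 0.005]), array([0.187, 0.415, 0.001]), array([ 0.527, -0.017,  0.148])]
0.72 305 ((455.3808898925781, -369.35211181640625), (98.2464828491211, 250.3130645751953), 7.4537272453308105)
all ((477.0233459472656, -209.85009765625), (674.5466918945312, 176.38232421875), 80.0274429321289)
[array([ 0.457, -0.366, -0.002]), array([0.317, 0.213, 0.006]), array([ 0.636,  0.05 , -0.   ]), array([0.534, 0.172, 0.154]), array([0.183, 0.415, 0.004])]
t 12.15 pos [0.5299 0.135  0.1427] turn [-0.003  0.001  0.001] shift_before_turn [-13.5   -2.99  -0.72] shift_after [-13.51  -2.98  -0.73] F [0.3 0.2 0.6] q [ 0.23  0.33  1.74 -0.    1.08  0.23] gap 0.149
```

```bash
python3 -m creep '-3 -.4 0 0 0 0 -1;-4.5 -.8 0 0 0 0 -1;-4.5 -.8 0 0 0 0 -1;-4.5 -.8 0 0 0 0 -1;-4.5 -.8 0 0 0 0 -1;-4.5 -.8 0 0 0 0 -1;-4.5 -.8 0 0 0 0 -1;-4.5 -.8 0 0 0 0 -1' >/dev/null; python3 -m creep '-4.5 -.8 0 0 0 0 -1;-4 -.8 0 0 0 0 -1;-1.8 -.8 0 0 0 0 -1;0 0 0 0 0 -.14 -1;0 0 0 0 0 0 -1;0 0 0 0 0 0 -1'; python3 g.py .448 -.313 .012 1.71;python3 - <<'E'
from h import *
for n in ("top","scene"):
    n=optics.snapshot(n)
    print([(k,w(d["position"],n).round(3)) for k in("brush_butt","brush_hair") for d in optics.spot_point(n,k)])
cv2.imwrite("pics/p2.png",cv2.resize(n["pixels"][100:220,130:330,::-1],(800,480)))
E
```

```text
clock: 13.55
position: [0.4464, -0.3125, 0.1434]
tcp_rot: [-0.001, 0.657, 0.754, -0.0]
ft_force: [-0.5, 0.2, -0.2]
finger_gap: 0.149
grasp_force: 20.0
t 13.55 pos [ 0.4464 -0.3125  0.1434] turn [-0.001 -0.001 -0.002] shift_before_turn [-0.08  0.16 13.14] shift_after [-0.07  0.15 13.14] F [-0.5  0.2 -0.2] q [-0.63  0.33  1.74  0.    1.07 -0.77] gap 0.149
[('brush_butt', array([0.317, 0.212, 0.004])), ('brush_hair', array([0.186, 0.414, 0.004]))]
[('brush_butt', array([0.317, 0.216, 0.007])), ('brush_butt', array([ 0.744,  0.147, -0.001])), ('brush_hair', array([ 0.467, -0.465,  0.146])), ('brush_hair', array([0.184, 0.415, 0.005])), ('brush_hair', array([ 0.739, -0.036,  0.007]))]
```

View pics/p2.png

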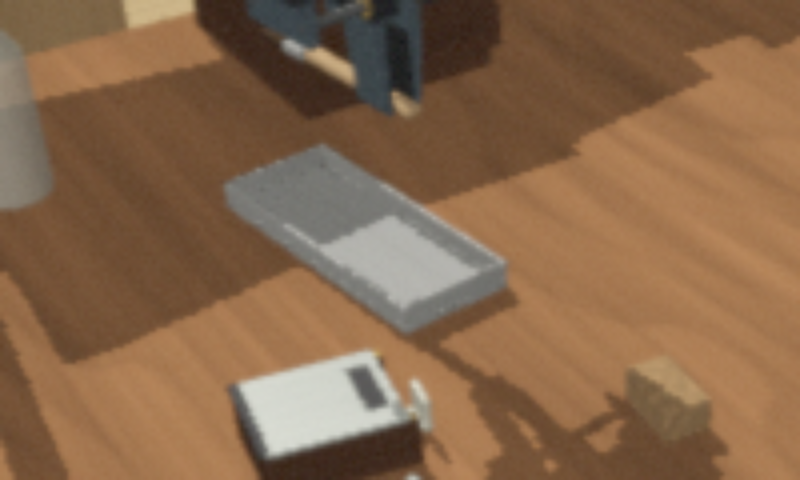

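The brush hangs level above the tray and parallel to it (butt at (410,105), hair at (290,48)), and cover a is shut. I'll lower it now.

```bash
python3 -m creep '0 .1 4 0 0 0 -1;0 0 4 0 0 0 -1;0 0 3 0 0 0 -1;0 0 1.5 0 0 0 -1;0 0 .6 0 0 0 -1;0 0 0 0 0 0 -1;0 0 0 0 0 0 -1'
```

```text
clock: 14.55
position: [0.4483, -0.3131, 0.0139]
tcp_rot: [0.001, 0.656, 0.755, 0.0]
ft_force: [-0.6, -0.7, -0.2]
finger_gap: 0.147
grasp_force: 20.0
```

```bash
python3 -m creep '0 0 .4 0 0 0 -1;0 0 .2 0 0 0 -1;0 0 0 0 0 0 -1'; python3 -m creep '0 0 0 0 0 0 -.5;0 0 0 0 0 0 -.3;0 0 0 0 0 0 -.3;0 0 0 0 0 0 -.3;0 0 -1 0 0 0 -.3;0 0 -3 0 0 0 -.3;0 0 -4 0 0 0 -.3;0 0 -4 0 0 0 -.3'; python3 g.py .607 .05 .13 -.03
```

```text
clock: 14.85
position: [0.4475, -0.3127, 0.0071]
tcp_rot: [0.0, 0.656, 0.755, -0.0]
ft_force: [-0.3, 0.6, 0.4]
finger_gap: 0.15
grasp_force: 20.0
clock: 15.65
position: [0.4473, -0.3125, 0.1287]
tcp_rot: [-0.0, 0.656, 0.755, -0.0]
ft_force: [-0.5, -0.1, -0.0]
finger_gap: 0.347
grasp_force: 0.0
t 15.65 pos [ 0.4473 -0.3125  0.1287] turn [-0.     0.     1.741] shift_before_turn [33.66 20.87 -0.13] shift_after [ 14.88 -36.71  -0.13] F [-0.5 -0.1 -0. ] q [-0.63  0.34  1.76 -0.    1.04 -0.77] gap 0.347
```

```bash
python3 -m creep '4.2 2.6 0 0 0 0 -1;4.2 2.6 0 0 0 0 -1;4.2 2.6 0 0 0 0 -1;4.2 2.6 0 0 0 0 -1;4.2 2.6 0 0 0 0 -1;4.2 2.6 0 0 0 0 -1;4.2 2.6 0 0 0 0 -1;4 2.6 0 0 0 0 -1' >/dev/null; python3 -m creep '0 0 0 0 0 0 -1;0 0 0 0 0 0 -1'; python3 g.py .610 .052 .042 1.71
python3 - <<'E'
from h import *
n=optics.snapshot("scene")
print([(k,w(d["position"],n).round(3)) for k in("brush_butt","brush_hair","brush") for d in optics.spot_point(n,k)])
E
```

```text
clock: 16.65
position: [0.6069, 0.0479, 0.1272]
tcp_rot: [0.0, 0.655, 0.756, -0.0]
ft_force: [0.0, -0.4, 0.2]
finger_gap: 0.006
grasp_force: 0.0
t 16.65 pos [0.6069 0.0479 0.1272] turn [-0.     0.001  0.003] shift_before_turn [0.36 0.37 8.52] shift_after [0.36 0.37 8.52] F [ 0.  -0.4  0.2] q [ 0.06  0.44  1.61 -0.    1.09 -0.08] gap 0.006
[('brush_butt', array([0.313, 0.214, 0.008])), ('brush_butt', array([0.622, 0.274, 0.094])), ('brush_butt', array([ 0.635,  0.052, -0.002])), ('brush_hair', array([0.181, 0.417, 0.006])), ('brush_hair', array([ 0.468, -0.468,  0.009])), ('brush', array([ 0.741, -0.034,  0.008]))]
```

```bash
python3 -m creep '.4 .4 2 0 0 0 -1;0 0 2.5 0 0 0 -1;0 0 1.5 0 0 0 -1;0 0 1 0 0 0 -1;0 0 .7 0 0 0 -1;0 0 .5 0 0 0 -1;0 0 .4 0 0 0 -1;0 0 0 0 0 0 -1'; python3 -m creep '0 0 .2 0 0 0 -1;0 0 .2 0 0 0 -1;0 0 0 0 0 0 -1'
```

```text
clock: 17.65
position: [0.6105, 0.0511, 0.0411]
tcp_rot: [0.0, 0.656, 0.755, 0.0]
ft_force: [-0.1, -0.3, -0.7]
finger_gap: 0.001
grasp_force: 0.0
clock: 17.95
position: [0.6111, 0.0514, 0.0399]
tcp_rot: [0.001, 0.656, 0.755, 0.001]
ft_force: [-4.2, -1.2, 14.7]
finger_gap: 0.005
grasp_force: 7.7
```

```bash
python3 -m creep '0 0 .3 0 0 0 -1;0 0 0 0 0 0 -1'; python3 -m creep '0 0 -3 0 0 0 -1;0 0 -4 0 0 0 -1;0 0 -3.5 0 0 0 -1;4.5 .5 0 0 0 0 -1;4.5 .5 0 0 0 0 -1;4.5 .5 0 0 0 0 -1;4.5 .5 0 0 0 0 -1;4.1 .5 0 0 0 0 -1' >/dev/null;  python3 -m creep '0 0 0 0 0 0 -1;0 0 0 0 0 0 -1'>/dev/null; python3 g.py .605 .274 .042 1.71
python3 - <<'E'
from h import *
n=optics.snapshot("top");P=cloud(n)
m=(abs(P[...,0]-.636)<.045)&(abs(P[...,1]-.051)<.035);print(np.nanpercentile(P[...,2][m],[5,50,95]))
E
```

```text
clock: 18.15
position: [0.6111, 0.0514, 0.0395]
tcp_rot: [0.001, 0.656, 0.755, 0.001]
ft_force: [-9.3, -0.5, 29.6]
finger_gap: 0.0
grasp_force: 14.8
t 19.15 pos [0.6041 0.2747 0.1386] turn [0.    0.001 0.003] shift_before_turn [-0.08  0.08  9.66] shift_after [-0.08  0.08  9.66] F [-0.2 -0.6  0. ] q [ 0.41  0.51  1.46 -0.    1.18  0.27] gap 0.004
[0.01009899 0.03920782 0.04665753]
```

```bash
python3 -m creep '0 0 2 0 0 0 -1;0 0 2.5 0 0 0 -1;0 0 2 0 0 0 -1;0 0 1.3 0 0 0 -1;0 0 .8 0 0 0 -1;0 0 .6 0 0 0 -1;0 0 .5 0 0 0 -1;0 0 0 0 0 0 -1'; python3 -m creep '0 0 .3 0 0 0 -1;0 0 .2 0 0 0 -1;0 0 0 0 0 0 -1'
```

```text
clock: 20.0
position: [0.6046, 0.2735, 0.0422]
tcp_rot: [0.0, 0.656, 0.755, 0.0]
ft_force: [0.5, 0.5, 0.0]
finger_gap: 0.002
grasp_force: 0.0
clock: 20.3
position: [0.6053, 0.2741, 0.0399]
tcp_rot: [0.001, 0.656, 0.755, 0.001]
ft_force: [-3.4, -1.8, 13.3]
finger_gap: 0.002
grasp_force: 6.7
```

```bash
python3 -m creep '0 0 .3 0 0 0 -1;0 0 0 0 0 0 -1'; python3 -m creep '0 0 -3 0 0 0 -1;0 0 -4 0 0 0 -1;0 0 -5 0 0 0 -1;0 -4 -4 0 0 0 -1;0 -4.5 0 0 0 0 -1;0 -4.5 0 0 0 0 -1;0 -4 0 0 0 0 -1;0 0 0 0 0 0 -1'
python3 - <<'E'
from h import *
n=optics.snapshot("scene");P=cloud(n); t=optics.snapshot("top");T=cloud(t)
for c,yaw in (((.589,-.152),-.166),((.636,.051),-.03),((.631,.271),-.115)):
    for C in (P,T):
        d=C[...,:2]-np.array(c);x=d@[np.cos(yaw),np.sin(yaw)];y=d@[-np.sin(yaw),np.cos(yaw)]
        m=(abs(x)<.04)&(abs(y)<.035)&(C[...,2]>.02)&(C[...,2]<.12)
        if m.sum()>20: print(c,m.sum(),"tilt",np.polyfit(x[m],C[...,2][m],1).round(4))
for s in (n,t): print([(k,w(d["position"],s).round(3).tolist()) for k in("brush_butt","brush_hair","pan","box_a","figure2","jar","cup","sandblock","offcut") for d in optics.spot_point(s,k)])
a=cv2.resize(n["pixels"][130:350,150:430,::-1],(800,600));cv2.imwrite("pics/p3.png",a)
E
```

```text
clock: 20.5
position: [0.6053, 0.2741, 0.0396]
tcp_rot: [0.001, 0.656, 0.755, 0.002]
ft_force: [-7.9, -3.0, 25.5]
finger_gap: 0.008
grasp_force: 13.0
clock: 21.3
position: [0.4357, 0.2496, 0.1895]
tcp_rot: [-0.001, 0.655, 0.755, -0.001]
ft_force: [0.1, 0.8, 0.3]
finger_gap: 0.004
grasp_force: 0.0
(0.589, -0.152) 482 tilt [-0.0051  0.0401]
(0.589, -0.152) 548 tilt [0.0129 0.04  ]
(0.636, 0.051) 733 tilt [-0.0084  0.04  ]
(0.636, 0.051) 511 tilt [-0.0154  0.0405]
(0.631, 0.271) 1163 tilt [-0.0084  0.0401]
(0.631, 0.271) 481 tilt [-0.0068  0.0401]
[('brush_butt', [0.314, 0.216, 0.004]), ('brush_butt', [0.446, -0.279, 0.008]), ('brush_butt', [0.742, -0.035, 0.007]), ('brush_hair', [0.182, 0.419, 0.003]), ('brush_hair', [0.467, -0.467, 0.007]), ('brush_hair', [0.456, -0.376, 0.004]), ('box_a', [0.639, 0.055, -0.003]), ('box_a', [0.583, -0.151, 0.003]), ('box_a', [0.632, 0.271, -0.002]), ('figure2', [0.532, 0.475, 0.004]), ('figure2', [0.629, 0.275, -0.003]), ('figure2', [0.457, -0.367, 0.003]), ('jar', [0.383, 0.178, 0.001]), ('cup', [0.743, 0.145, -0.003]), ('sandblock', [0.386, -0.06, 0.004]), ('offcut', [0.743, -0.035, 0.006])]
[('brush_butt', [0.44, -0.281, 0.009]), ('brush_hair', [0.466, -0.464, 0.005]), ('brush_hair', [0.186, 0.412, 0.003]), ('box_a', [0.639, 0.051, 0.003]), ('box_a', [0.591, -0.151, -0.002]), ('box_a', [0.627, 0.271, -0.003]), ('figure2', [0.532, 0.476, 0.002]), ('jar', [0.381, 0.176, -0.002]), ('cup', [0.743, 0.142, -0.0]), ('cup', [0.466, -0.463, 0.006]), ('sandblock', [0.386, -0.059, 0.001]), ('offcut', [0.741, -0.033, -0.002]), ('offcut', [0.386, 0.176, -0.002]), ('offcut', [0.744, 0.146, 0.0])]
```

View pics/p3.png

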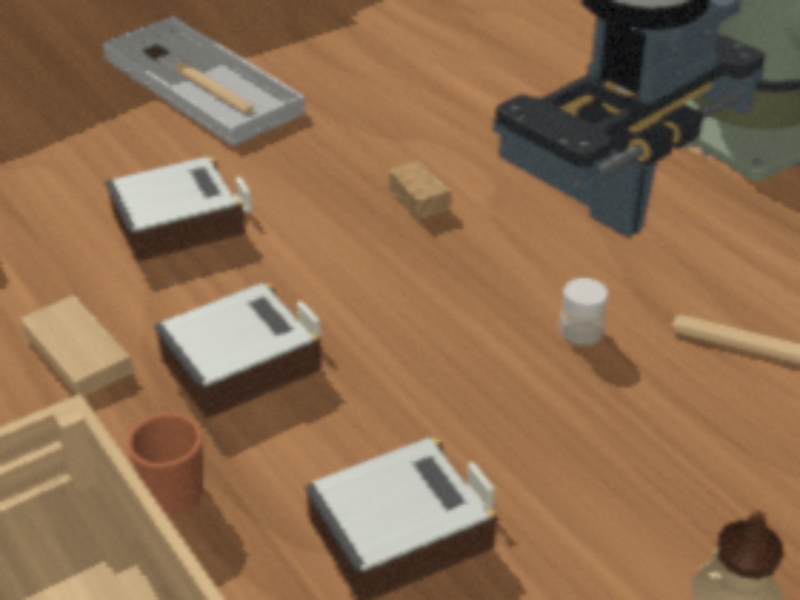

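All three covers are flat and shut, at about (175,190), (240,335) and (400,500). The brush lies in the tray at (200,85), the pan tongue on box a matches the other two, and the bystanders haven't moved.

```bash
python3 -c "
from cell import arm
print(arm.sign_off())"
```

```text
the job is handed in; nothing more can be done
None
```

I handed the job in at about 22 s. In the last pictures all three covers were shut, the pan was pushed home, the brush lay flat in the tray, and the figure, jar, cup, sanding block and offcut were within a few mm of their starting places. The hand-in returned no verdict.

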